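Strip a T-slot clamping rail into its parts tray

TASK

Strip the T-slot clamping rail on the island: lift the gate that hangs across the slot's open end up and off its two hooks and set it aside, then slide every clamp stop along the slot, out at the open end, and set it down on the floor of the parts tray, well inside its walls (which way up does not matter). When the slot is empty, hang the gate back in its two hooks as it was; do not disturb the two cartons and the bottle nearby.

Things in the scene. Friction and masses are not known exactly. Their poses are not given: they have to be found in the camera images.
- rail: aluminium T-slot rail fixed to the bench, 64 mm wide. Origin on the bench under the slot's open end, where the lips end; +y runs 250 mm along the slot to the closed end plate, x across, z up. Floor 8 mm thick, which runs on as a bare apron to y = -62 mm; chamber 36 mm wide, 8 to 20 mm high; lips 9 mm thick, tops at 29 mm, 18 mm apart: a stop can rise 3 mm until its 34 mm foot is all past y = 0
- hooks (a point): point midway between the rail's two hooks, at the bottom of their notches, 38 mm above the bench and 18 mm outside the slot's open end. The hooks stand at x = 38 to 48 mm on either side of it: open-topped notches 13 mm wide, prong tops 50.5 mm above the bench. Between the hooks 76 mm are free
- tray: loose grey parts tray, 150 (x) x 280 (y) x 30 mm, walls and floor 4 mm, about 0.9 kg; origin at the centre of its underside, z up
- gate_mid (a point): steel slot gate, 74 mm tall, 0.12 kg: bar 106 mm long (x), 8 mm square, its ends lying in the hooks; below it a 46 mm blade closing the slot, with a foot 46 (x) x 30 mm it can stand on; above it a dark grip post 18 x 18 mm. Point half-way up, 37 mm above the foot's underside: bar 3 to 11 mm below it, post from 3 mm below to 37 mm above. z up. Hung, 49 mm above the bench; raised 15 mm it is free
- stop_a_mid (a point): steel clamp stop in the T-slot, 77 mm tall, 0.08 to 0.17 kg, may be absent. Point half-way up, 38.5 mm above the foot's underside and, in the slot, 46.5 mm above the bench. T foot 31 (x) x 34 (y) x 9 mm, neck 13 mm wide, a square body 40 mm (x) by 34 mm, then a dark square grip post 18 x 18 mm from 1.5 mm below the point to the top. z up, x across the slot, y along it to the closed end
- stop_b_mid (a point): steel clamp stop in the T-slot, 77 mm tall, 0.08 to 0.17 kg, may be absent. Point half-way up, 38.5 mm above the foot's underside and, in the slot, 46.5 mm above the bench. T foot 31 (x) x 34 (y) x 9 mm, neck 13 mm wide, a round body 36 mm across, then a dark square grip post 18 x 18 mm from 1.5 mm below the point to the top. z up, x across the slot, y along it to the closed end
- stop_c_mid (a point): steel clamp stop in the T-slot, 77 mm tall, 0.08 to 0.17 kg, may be absent. Point half-way up, 38.5 mm above the foot's underside and, in the slot, 46.5 mm above the bench. T foot 31 (x) x 34 (y) x 9 mm, neck 13 mm wide, a wide body 52 mm (x) by 20 mm, then a dark square grip post 18 x 18 mm from 1.5 mm below the point to the top. z up, x across the slot, y along it to the closed end
- stop_d_mid (a point): steel clamp stop in the T-slot, 77 mm tall, 0.08 to 0.17 kg, may be absent. Point half-way up, 38.5 mm above the foot's underside and, in the slot, 46.5 mm above the bench. T foot 31 (x) x 34 (y) x 9 mm, neck 13 mm wide, a slim body 22 mm (x) by 34 mm, then a dark square grip post 18 x 18 mm from 1.5 mm below the point to the top. z up, x across the slot, y along it to the closed end
- stop_e_mid (a point): steel clamp stop in the T-slot, 77 mm tall, 0.08 to 0.17 kg, may be absent. Point half-way up, 38.5 mm above the foot's underside and, in the slot, 46.5 mm above the bench. T foot 31 (x) x 34 (y) x 9 mm, neck 13 mm wide, a square body 40 mm (x) by 34 mm, then a dark square grip post 18 x 18 mm from 1.5 mm below the point to the top. z up, x across the slot, y along it to the closed end
- tap (a point): foot of the swan-neck tap, which stays put: its pipe rises here to 375 mm, arches over to y = -0.40 m in the plane x = 0.57 m and ends there 240 mm above the bench; a lever stands on its far side. Keep the gripper and wrist clear of it when crossing from side to side
- coverslip_box: white coverslip carton 41 x 53 x 22 mm, a bystander; origin at the centre of its underside
- eosin_bottle: small brown dropper bottle with a red bulb, 33 x 34 x 104 mm, a bystander; origin at the centre of its underside
- lamp_box: yellow carton 45 x 45 x 52 mm, a bystander; origin at the centre of its underside
Mind the look-alikes: they are no part of the job. What is shaped like the part that bears gate_mid but yellow is not meant. What is shaped like the part that bears stop_d_mid but green is not meant.

How it is judged:
By the outcome, as a careful person would: the job done as asked, in the order asked, and still so for the second after the job is handed in, with the robot touching nothing.
Of stop_a, stop_b, stop_c, stop_d, stop_e only 3 to 5 are there at a start; the rules pass over those that are not, and their reading is None.
At some moment in a run one of tray, stop_a, stop_b, stop_c, stop_d, stop_e may be knocked a few centimetres aside while the robot is not near it.
Once in a run the grip may slacken for a moment while it holds something.
It also fails if it takes over 210 s, if anything falls off the work surface, if the arm or the gripper's body presses on something with over 40 N, if the wrist force passes 120 N, or if a joint passes its speed limit or range.

ROBOT

A 7-joint arm with a two-finger parallel gripper is mounted at the origin on a cart in front of the work surface, level with it; the furniture and walls round the work are solid. World frame = base frame: x ahead of the robot, y to its left, z up, the work surface at z = 0. Lengths are in m, angles in rad, forces in N, time in s.
With the tool pointing down it reaches from about 0.4 to 0.85 m from the base axis. Payload 4.5 kg.
Tool frame: the origin (TCP) lies at the very end of the fingers, on their centre line; the grasp point (between the pads) lies 19 mm behind it (r.grip_point_offset is the distance from the TCP to the grasp point, in m); z points along the fingers, y is the line along which they close (so a half turn about z gives the same grasp; the last joint's range is limited). The gripper opens to 88 mm and grips with 3 to 60 N. Pads are 18 mm wide; open, the fingers measure 123 mm over their backs; the gripper's body (75 mm by 187 mm) begins 45 mm behind the grasp point.
Start: joints at [1.185, 0.689, -0.195, 1.565, 0.157, 0.902, -0.215], TCP at [0.255, -0.571, 0.239] pointing down, gripper open.
Joint ranges: [-3.01, 3.01], [-0.46, 2.08], [-1.47, 1.51], [0.13, 2.56], [-1, 4.14], [0.04, 2.09], [-2.66, 2.66]. Speed limits (rad/s): [2.57, 2.57, 3.14, 3.14, 3.14, 3.14, 3.14].

INTERFACE

Orientations are given as a unit quaternion [x, y, z, w].
In Python, from plant import r gives the robot as it stands.
- The arm moves only by the tool carry_out, never from a script. Its argument "rows" is a list of rows, each a list of 3 entries, a list of its own where there are three numbers: the shift along the tool's x, y, z in cm, then the turn, a rotation vector about the tool's x, y, z in degrees, then the closure, from 0 (fully open) to 1 (shut). A call has 1 to 12 rows; each row is the pose to reach, as a shift and turn from the pose commanded when the call began, along the tool's axes at that moment; what a row does not reach only later rows make up. A row lasts 1/10 s, in which the tool goes at most 50 mm and 8.59 degrees, less where a joint would pass 70% of its speed; a pose out of reach is approached as far as the arm can. A call with a gripper value outside its range is refused whole. The fingers move at their own pace and stop on an object; "newtons" is the grip in N (left out, the last holds). Time passes only in rows, so rows that repeat a pose let the fingers close. It gives the time, the measured TCP pose, the force, the opening and the grip force at its end, in the units of the state.
- r.get_state(): the state, without advancing time (a new reading comes with each control period).
- r.snapshot(name): name is "scene" or "top"; returns a dict with "image" (400x640x3 uint8, red, green, blue), "fx", "fy", "cx", "cy" (pixels), "pose" (4x4, takes a point from camera to world coordinates). Camera axes: x right, y up, looking along -z (the intrinsics and any distortion apply to the point x, -y, -z); pixel columns grow to the right and rows downward; lengths in m; the calibration is good to about 2 mm. A picture is of the moment at which its call begins. There is no depth.
- r.finish_job(): hands the job in; it is judged then, once.
The state is a dict: "clock": time; "q": joint angles; "qd": joint speeds; "joint_torque": joint torques, N m; "tool_pos": TCP position; "eef_rot": TCP orientation; "contact_force": force on the tool from outside, world axes, zero at the start; "moment": the same for the moment, N m; "opening": opening from 0.0 (shut) to 1.0 (fully open); "finger_force": force on a finger pad.
Only numpy, scipy, OpenCV 4.12 (cv2) and the standard library are available. Lean on these libraries where they do the work, as an engineer would, in place of code of your own. Each camera call takes 0.05 s, during which the arm holds its last target. There are 200 camera calls.

## Working session

There is one attempt and no reset: what is moved stays moved. The work goes in short steps, Python scripts to look and compute and a tool call to move; the robot and the scene stay as the last step left them, time stands still between calls to the robot, and variables do not carry over. Pictures are saved under pics/ and viewed, at most 14 in all, crops included, and the job is handed in when it is done.

Besides the shell and the picture viewer there is one more tool, called after "Call:" as a command line: name --argument value ..., lists and objects as JSON in quotes. carry_out: Moves the arm, as the interface text tells. Its arguments: {"type":"object","properties":{"rows":{"type":"array"},"newtons":{"type":"number"}},"required":["rows"]}

```bash
mkdir -p pics; ls; python3 - <<'E'
from plant import r
import cv2,numpy as np
np.set_printoptions(precision=4,suppress=True)
for n in("scene","top"):
    s=r.snapshot(n); cv2.imwrite(f"pics/{n}0.png",s["image"][:,:,::-1]); print(n,s["fx"],s["fy"],s["cx"],s["cy"],{k:v for k,v in s.items() if k not in("image","fx","fy","cx","cy","pose")}); print(s["pose"])
print(r.get_state(), r.grip_point_offset)
E
```

```text
pics
scene 372.62909429977765 372.62909429977765 317.3685513358359 196.94081494371042 {}
[[ 0.5613  0.4567 -0.6902 -0.1948]
 [-0.8276  0.3013 -0.4737 -0.5527]
 [-0.0084  0.8371  0.5471  0.6469]
 [ 0.      0.      0.      1.    ]]
top 362.1125416195697 362.1125416195697 317.91765202243465 193.2301202522305 {}
[[ 0.0103  0.9824 -0.1864  0.3707]
 [-0.9999  0.0087 -0.0098 -0.0606]
 [-0.008   0.1865  0.9824  1.0973]
 [ 0.      0.      0.      1.    ]]
{'clock': 0.1, 'q': array([ 1.1848,  0.6899, -0.1945,  1.5662,  0.1573,  0.9025, -0.2151]), 'qd': array([-0.0012, -0.0035,  0.0001, -0.0018, -0.0007, -0.0001,  0.0004]), 'joint_torque': array([ -0.003 , -52.8493,  -1.2717, -15.3835,  -0.0527,   0.002 ,
         0.    ]), 'tool_pos': array([ 0.2545, -0.5702,  0.238 ]), 'eef_rot': array([ 0.978 ,  0.2084, -0.0002, -0.0008]), 'contact_force': array([ 0.5164,  0.0199, -0.1686]), 'moment': array([ 0.0267, -0.0052,  0.009 ]), 'finger_force': 0.0, 'opening': 0.9984066271933508} 0.0187
```

View pics/scene0.png

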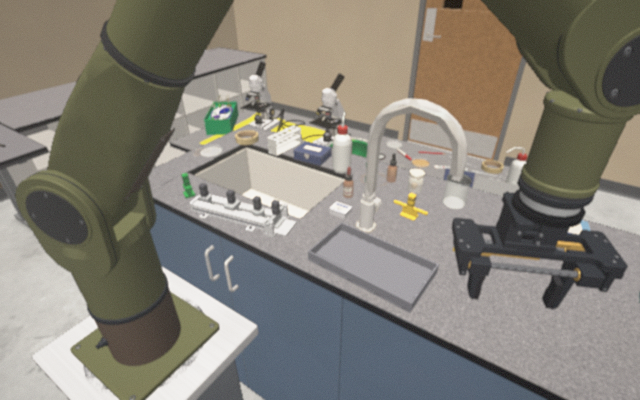

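View pics/top0.png

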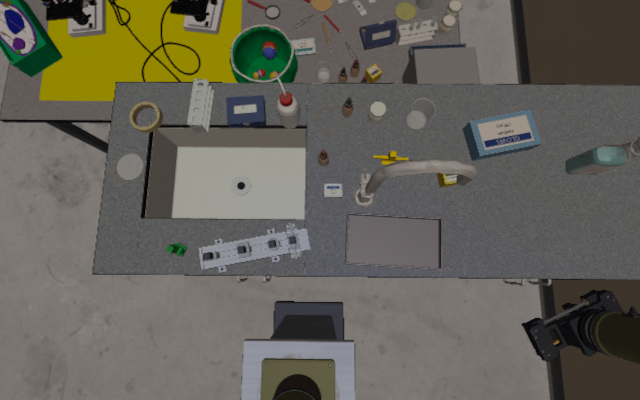

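```bash
cat > h.py <<'E'
import numpy as np, cv2
np.set_printoptions(precision=4,suppress=True)
def ray(s,u,v):
    R=s["pose"][:3,:3]; d=R@np.array([(u-s["cx"])/s["fx"],-(v-s["cy"])/s["fy"],-1.]); return s["pose"][:3,3],d
def at(s,u,v,z):
    o,d=ray(s,u,v); return o+d*(z-o[2])/d[2]
def proj(s,p):
    c=s["pose"][:3,:3].T@(np.asarray(p)-s["pose"][:3,3]); return np.array([s["cx"]-s["fx"]*c[0]/c[2], s["cy"]+s["fy"]*c[1]/c[2]])
def save(name,img): cv2.imwrite("pics/"+name,img[:,:,::-1])
def crop(img,u0,v0,u1,v1,k): return cv2.resize(img[v0:v1,u0:u1],None,fx=k,fy=k,interpolation=cv2.INTER_CUBIC)
E
python3 - <<'E'
from plant import r
from h import *
t=r.snapshot("top"); s=r.snapshot("scene")
a=crop(t["image"],165,215,325,275,5); b=crop(s["image"],175,165,305,240,4)
b=cv2.copyMakeBorder(b,0,0,0,800-b.shape[1],cv2.BORDER_CONSTANT)
save("crop1.png",np.vstack([a,b])[:600])
np.savez("s0.npz",t=t["image"],s=s["image"])
g=t["image"].astype(int).max(2); roi=np.zeros_like(g); roi[228:270,198:312]=1
m=((g<75)&(roi>0)).astype(np.uint8)
n,_,st,c=cv2.connectedComponentsWithStats(m)
for i in range(1,n):
    if st[i,4]>8: print(st[i],c[i],at(t,*c[i],.085))
E
```

```text
[289 236   7   8  40] [292.175 239.55 ] [0.431  0.0197 0.085 ]
[269 240   7   8  46] [272.  243.5] [0.4196 0.0754 0.085 ]
[238 246   8   7  50] [241.58 249.12] [0.4033 0.1592 0.085 ]
[203 253  10   7  62] [207.5968 255.8871] [0.3839 0.2523 0.085 ]
[217 253   2   5  10] [217.5 255. ] [0.3866 0.2251 0.085 ]
```

View pics/crop1.png

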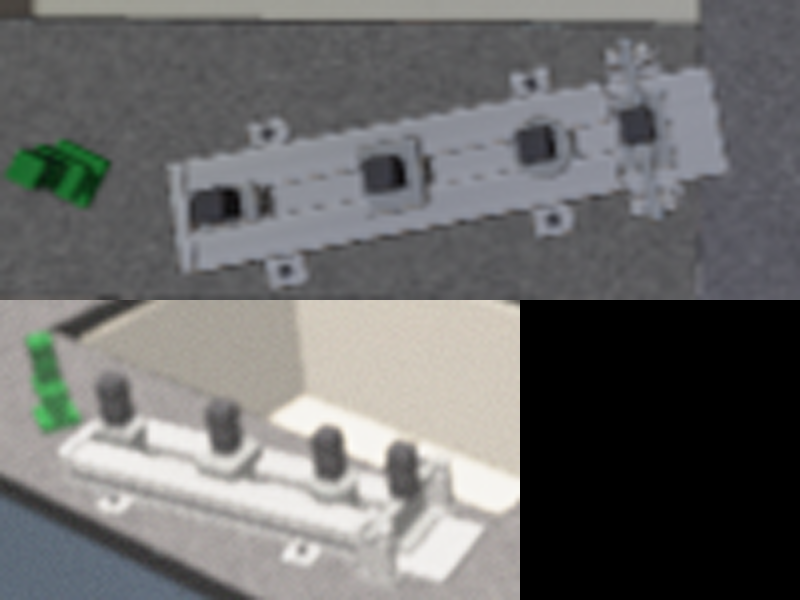

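```bash
python3 - <<'E'
from plant import r
from h import *
t=r.snapshot("top"); s=r.snapshot("scene")
g=t["image"].astype(float)
lum=g.mean(2); print("lum rail/bench",lum[250,225],lum[225:232,230],lum[262,250])
print(lum[236:276:1,225].round())
up=[];lo=[]
for u in range(212,283):
    col=cv2.GaussianBlur(lum[:,u:u+1],(1,3),0)[:,0]; d=np.diff(col)
    vc=int(round(255.0-(u-207.6)*0.19))
    a=range(vc-17,vc-7); b=range(vc+6,vc+17)
    i=max(a,key=lambda k:d[k]); j=min(b,key=lambda k:d[k])
    up.append(at(t,u,i+.5,.029)); lo.append(at(t,u,j+.5,.029))
for n,P in(("up",up),("lo",lo)):
    P=np.array(P)[:,:2]; 
    l=cv2.fitLine(P.astype(np.float32),cv2.DIST_HUBER,0,1e-4,1e-4).ravel(); l=l*np.sign(l[1])
    nrm=np.array([-l[1],l[0]]); res=(P-l[2:])@nrm; print(n,l,np.degrees(np.arctan2(-l[0],l[1])),np.median(abs(res)), "x at y=.15",l[2]+(.15-l[3])*l[0]/l[1])
# dark blobs scene
gs=s["image"].astype(int).max(2); m=np.zeros(gs.shape,np.uint8); m[178:222,192:290]=gs[178:222,192:290]<110
n,_,st,c=cv2.connectedComponentsWithStats(m)
for i in range(1,n):
    if st[i,4]>15: print(st[i],c[i])
# tray: top
for k in [(366,198)]: print("tap",at(t,*k,0))
for uv in[(345,214),(440,217),(440,268),(345,264)]: print("tray",at(t,*uv,.03))
for uv in[(323,184),(342,197),(323,163),(176,249)]: print("obj",at(t,*uv,.01))
E
```

```text
lum rail/bench 148.66666666666666 [95.3333 93.     93.6667 92.3333 91.     92.     92.6667] 91.66666666666667
[ 92.  91.  90.  92.  91.  91. 115. 152. 147. 146. 144. 147. 149. 149.
 149. 139. 146. 146. 147. 148. 148. 147. 148. 148. 146. 146. 149. 149.
 136.  92. 118. 123. 131. 144. 147. 120.  89.  93.  85.  71.]
up [-0.1985  0.9801 -0.4386 -0.1481] 11.446998 0.9187662887411246 x at y=.15 -0.49895498
lo [-0.1989  0.98   -0.3756 -0.1398] 11.47035 0.7918075873592917 x at y=.15 -0.43443757
[199 185   9  11  74] [203.4054 190.2027]
[227 192   8  11  73] [230.9178 196.9589]
[253 198   8  12  67] [256.7761 203.403 ]
[272 203   8  12  72] [275.5833 208.5694]
[192 217   9   5  27] [195.037  219.7778]
tap [ 0.5652 -0.1976  0.    ]
tray [ 0.5112 -0.131   0.03  ]
tray [ 0.5048 -0.4115  0.03  ]
tray [ 0.3571 -0.4038  0.03  ]
tray [ 0.3656 -0.1304  0.03  ]
obj [ 0.6059 -0.0651  0.01  ]
obj [ 0.5659 -0.1233  0.01  ]
obj [ 0.6726 -0.0646  0.01  ]
obj [0.4041 0.3712 0.01  ]
```

```bash
python3 - <<'E'
from plant import r
from h import *
t=r.snapshot("top"); s=r.snapshot("scene")
T=[(292.2,239.5),(272,243.5),(241.6,249.1),(207.6,255.9)]
S=[(275.6,208.6),(256.8,203.4),(230.9,197),(203.4,190.2)]
c0=np.array([.4059,.15]);Y=np.array([-.1987,.980]);X=np.array([.98,.1987])
for a,b in zip(T,S):
    o1,d1=ray(t,*a);o2,d2=ray(s,*b)
    k=np.linalg.lstsq(np.c_[d1,-d2],o2-o1,rcond=None)[0]; p=o1+d1*k[0];q=o2+d2*k[1]
    print((p+q)/2,np.linalg.norm(p-q),"top@.08",at(t,*a,.08)[:2],"scene@.065",at(s,*b,.065)[:2],"rail x,y of top",(at(t,*a,.08)[:2]-c0)@X,(at(t,*a,.08)[:2]-c0)@Y,(at(s,*b,.065)[:2]-c0)@X,(at(s,*b,.065)[:2]-c0)@Y)
E
```

```text
[0.4337 0.0205 0.0591] 0.00305056911356288 top@.08 [0.4315 0.02  ] scene@.065 [0.4284 0.0136] rail x,y of top -0.0007649509239407784 -0.1324791251648071 -0.005078278282015607 -0.1381514190166476
[0.4215 0.0777 0.062 ] 0.002298479358132014 top@.08 [0.4198 0.0761] scene@.065 [0.419  0.0736] rail x,y of top -0.0010228307406082594 -0.07518029397621713 -0.0023054506050394236 -0.07752802361901223
[0.4052 0.1631 0.0616] 0.003118245529753916 top@.08 [0.4035 0.1603] scene@.065 [0.4026 0.1576] rail x,y of top -0.0002665193825612949 0.010533592482576966 -0.0016906234715517918 0.008140782961801126
[0.3857 0.2578 0.0624] 0.004244226491321163 top@.08 [0.3839 0.2539] scene@.065 [0.3842 0.2521] rail x,y of top -0.0008826143313047444 0.10614915016100016 -0.00097854467565053 0.10441752095068592
```

```bash
cat >> h.py <<'E'
from scipy.spatial.transform import Rotation as Ro
RY=11.46
C0=np.array([.4059,.15]);Y=np.array([-.1987,.980]);X=np.array([.98,.1987])
def rail(s,x=0): return C0+Y*s+X*x
def go(r,p,yaw=None):
    st=r.get_state(); R=Ro.from_quat(st["eef_rot"]).as_matrix(); d=R.T@(np.asarray(p)-st["tool_pos"])*100
    a=np.degrees(np.arctan2(R[1,0],R[0,0])); print("t %.1f pos"%st["clock"],st["tool_pos"],"yaw %.1f"%a,"tilt",R[2,:2],"open %.3f F %.1f"%(st["opening"],st["finger_force"]),"-> shift cm",d,"turn z", None if yaw is None else a-yaw)
E
python3 - <<'E'
from plant import r
from h import *
print(rail(-.133),rail(-.076),rail(.0095),rail(.1055))
go(r,[*rail(-.133),.13],RY)
E
```

```text
[0.4323 0.0197] [0.421  0.0755] [0.404  0.1593] [0.3849 0.2534]
t 0.4 pos [ 0.2547 -0.5707  0.2386] yaw 24.1 tilt [ 0.     -0.0002] open 0.999 F 0.0 -> shift cm [ 40.2791 -46.666   10.8704] turn z 12.593792910173931
```

Call:
carry_out --rows '[[[3.2, -3.8, 0], [0, 0, 2], 0.4], [[6.5, -7.6, 0], [0, 0, 4], 0.4], [[9.8, -11.4, 0], [0, 0, 6], 0.4], [[13, -15.2, 0], [0, 0, 8], 0.4], [[16.3, -19, 0], [0, 0, 10], 0.4], [[19.6, -22.8, 0], [0, 0, 12.6], 0.4], [[22.9, -26.6, 0], [0, 0, 12.6], 0.4], [[26.1, -30.4, 0], [0, 0, 12.6], 0.4], [[29.4, -34.2, 0], [0, 0, 12.6], 0.4], [[32.7, -38, 2], [0, 0, 12.6], 0.4], [[36, -41.8, 4], [0, 0, 12.6], 0.4], [[38.5, -44.5, 6], [0, 0, 12.6], 0.4]]'

```text
clock: 1.6
tool_pos: [0.4257, -0.0065, 0.1794]
eef_rot: [0.995, 0.1, 0.001, 0.0]
contact_force: [-0.2, -0.6, 0.1]
opening: 0.605
finger_force: 0.0
```

```bash
python3 - <<'E'
from plant import r
from h import *
go(r,[*rail(-.133),.13],RY)
s=r.snapshot("scene"); save("s1.png",s["image"])
E
```

```text
t 1.6 pos [ 0.4257 -0.0065  0.1794] yaw 11.5 tilt [0.0027 0.0004] open 0.605 F 0.0 -> shift cm [ 1.1557 -2.4349  4.9375] turn z 0.018787556205724698
```

Call:
carry_out --rows '[[[0.6, -1.2, 1.5], [0, 0, 0], 0.4], [[1.1, -2.2, 3.5], [0, 0, 0], 0.4], [[1.1, -2.2, 4.9], [0, 0, 0], 0.4], [[1.1, -2.2, 4.9], [0, 0, 0], 0.4]]'

```text
clock: 2.05
tool_pos: [0.4303, 0.0154, 0.1292]
eef_rot: [0.995, 0.1, -0.001, 0.0]
contact_force: [-0.1, 0.1, -0.2]
opening: 0.6
finger_force: 0.0
```

```bash
python3 - <<'E'
from plant import r
from h import *
go(r,[*rail(-.133),.053],RY)
s=r.snapshot("scene"); t=r.snapshot("top"); print(proj(t,r.get_state()["tool_pos"]),proj(s,r.get_state()["tool_pos"]))
save("s2.png",np.vstack([crop(s["image"],190,130,340,230,4)[:,:600],]))
E
```

```text
t 2.0 pos [0.4303 0.0154 0.1292] yaw 11.5 tilt [-0.0026 -0.0003] open 0.600 F 0.0 -> shift cm [ 0.2998 -0.3777  7.622 ] turn z 0.06116173756526244
[292.6734 238.5433] [274.1461 187.6084]
```

View pics/s2.png

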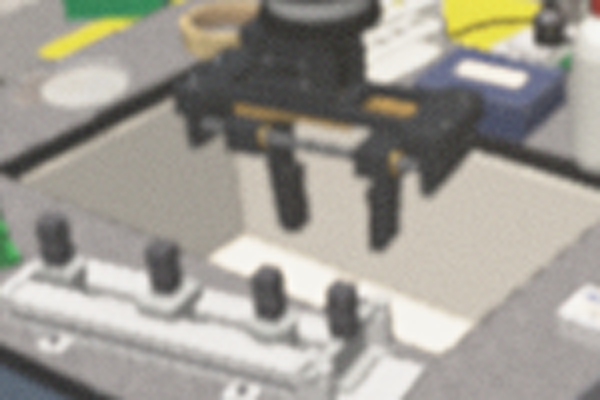

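Call:
carry_out --rows '[[[0.2, -0.3, 1.5], [0, 0, 0], 0.4], [[0.2, -0.3, 3.5], [0, 0, 0], 0.4], [[0.2, -0.3, 5.5], [0, 0, 0], 0.4], [[0.2, -0.3, 7], [0, 0, 0], 0.4], [[0.2, -0.3, 7.6], [0, 0, 0], 0.4], [[0.2, -0.3, 7.6], [0, 0, 0], 0.6], [[0.2, -0.3, 7.6], [0, 0, 0], 0.75], [[0.2, -0.3, 7.6], [0, 0, 0], 1], [[0.2, -0.3, 7.6], [0, 0, 0], 1], [[0.2, -0.3, 7.6], [0, 0, 0], 1], [[0.2, -0.3, 7.6], [0, 0, 0], 1]]' --newtons 30

```text
clock: 3.25
tool_pos: [0.4329, 0.0184, 0.0552]
eef_rot: [0.995, 0.1, 0.001, 0.0]
contact_force: [-0.1, 0.0, 6.7]
opening: 0.2
finger_force: 29.5
```

Call:
carry_out --rows '[[[0, 0, -0.5], [0, 0, 0], 1], [[0, 0, -1], [0, 0, 0], 1], [[0, 0, -2], [0, 0, 0], 1], [[0, 0, -3.5], [0, 0, 0], 1], [[0, 0, -5.5], [0, 0, 0], 1], [[0, 0, -8], [0, 0, 0], 1], [[0, 0, -8], [0, 0, 0], 1]]' --newtons 30

```text
clock: 3.95
tool_pos: [0.4335, 0.0185, 0.1368]
eef_rot: [0.995, 0.099, 0.002, -0.0]
contact_force: [1.3, -0.4, -1.7]
opening: 0.203
finger_force: 29.5
```

```bash
python3 - <<'E'
from plant import r
from h import *
go(r,[.455,-.07,.13],RY)
s=r.snapshot("scene")
save("s3.png",crop(s["image"],190,110,360,240,4))
E
```

```text
t 4.0 pos [0.4335 0.0185 0.1368] yaw 11.4 tilt [0.0046 0.0001] open 0.203 F 29.5 -> shift cm [0.3532 9.0959 0.6781] turn z -0.0502297903597384
```

View pics/s3.png

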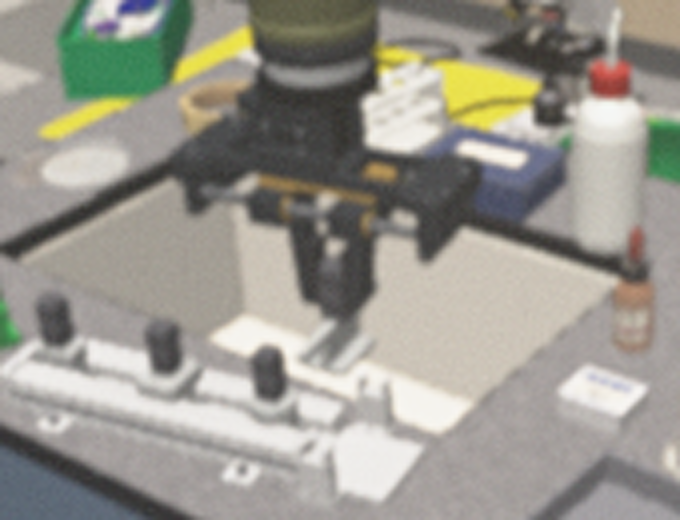

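Call:
carry_out --rows '[[[0.1, 2, 0], [0, 0, 0], 1], [[0.2, 5, 0], [0, 0, 0], 1], [[0.35, 8, 0], [0, 0, 0], 1], [[0.35, 9.1, 0], [0, 0, 0], 1], [[0.35, 9.1, 2], [0, 0, 0], 1], [[0.35, 9.1, 5], [0, 0, 0], 1], [[0.35, 9.1, 7.5], [0, 0, 0], 1], [[0.35, 9.1, 8.5], [0, 0, 0], 1], [[0.35, 9.1, 9], [0, 0, 0], 1], [[0.35, 9.1, 9], [0, 0, 0], 1]]'

```text
clock: 5.0
tool_pos: [0.4534, -0.0691, 0.0442]
eef_rot: [0.995, 0.1, -0.0, -0.0]
contact_force: [-0.2, 0.5, -1.5]
opening: 0.199
finger_force: 29.9
```

Call:
carry_out --rows '[[[0, 0, 0.1], [0, 0, 0], 1], [[0, 0, 0.2], [0, 0, 0], 1], [[0, 0, 0.2], [0, 0, 0], 1]]'

```text
clock: 5.3
tool_pos: [0.4544, -0.07, 0.0432]
eef_rot: [0.995, 0.1, 0.001, 0.0]
contact_force: [-0.7, 0.5, 3.9]
opening: 0.201
finger_force: 29.9
```

Contact. Release and raise; then go over to stop b.

Call:
carry_out --rows '[[[0, 0, 0.2], [0, 0, 0], 0.6], [[0, 0, 0.2], [0, 0, 0], 0.4], [[0, 0, 0.2], [0, 0, 0], 0.4], [[0, 0, -2], [0, 0, 0], 0.4], [[0, 0, -5], [0, 0, 0], 0.3], [[0, 0, -9], [0, 0, 0], 0.3], [[0, -3, -9], [0, 0, 0], 0.3], [[0, -8, -9], [0, 0, 0], 0.3], [[0, -12, -9], [0, 0, 0], 0.3], [[0, -14, -9], [0, 0, 0], 0.3]]'

```text
clock: 6.3
tool_pos: [0.4254, 0.0708, 0.1326]
eef_rot: [0.995, 0.102, 0.0, -0.001]
contact_force: [0.2, -0.4, 0.4]
opening: 0.697
finger_force: 0.0
```

```bash
cat > look.py <<'E'
from plant import r
from h import *
t=r.snapshot("top"); s=r.snapshot("scene")
def posts(s,box,th):
    u0,v0,u1,v1=box; g=s["image"].astype(int).max(2); m=np.zeros(g.shape,np.uint8); m[v0:v1,u0:u1]=g[v0:v1,u0:u1]<th
    n,l,st,c=cv2.connectedComponentsWithStats(m); return [(c[i],st[i]) for i in range(1,n) if 30<st[i,4]<120]
for c,b in posts(s,(190,178,350,240),110):
    p=at(s,*c,.065)[:2]; print("scene",c,b[2:],p,"rail",(p-C0)@X,(p-C0)@Y,"at z=.055",at(s,*c,.053)[:2])
for c,b in posts(t,(198,225,345,270),75):
    p=at(t,*c,.08)[:2]; print("top",c,b[2:],p,"rail",(p-C0)@X,(p-C0)@Y)
E
python3 - <<'E'
from look import *
go(r,[*rail(-.076),.10],RY)
save("s4.png",crop(s["image"],190,100,390,240,4))
E
```

```text
scene [268.2381 181.0952] [ 6  8 42] [0.5298 0.1263] rail 0.11673358229021782 -0.047824835318413694 at z=.055 [0.5448 0.1403]
scene [203.4267 190.08  ] [ 9 11 75] [0.3847 0.2526] rail -0.00039871793991225896 0.1047598336391774 at z=.055 [0.3966 0.2692]
scene [230.8684 196.8158] [ 8 11 76] [0.4033 0.1584] rail -0.0009047796329786399 0.00877157347591116 at z=.055 [0.4156 0.1731]
scene [256.7681 203.4058] [ 8 12 69] [0.419  0.0736] rail -0.002363870703617611 -0.07746014295659892 at z=.055 [0.4316 0.0865]
scene [307.     219.0625] [ 8 15 80] [ 0.4367 -0.0857] rail -0.016629545677551438 -0.23707903827376467 at z=.055 [ 0.4497 -0.076 ]
scene [333.1754 232.9474] [18 14 57] [ 0.4255 -0.1735] rail -0.04505054389729302 -0.3209548659174221 at z=.055 [ 0.4383 -0.1657]
t 6.4 pos [0.4257 0.0707 0.1325] yaw 11.8 tilt [ 0.0008 -0.0018] open 0.702 F 0.0 -> shift cm [-0.3594 -0.5641  3.2509] turn z 0.36199909383663353
```

View pics/s4.png

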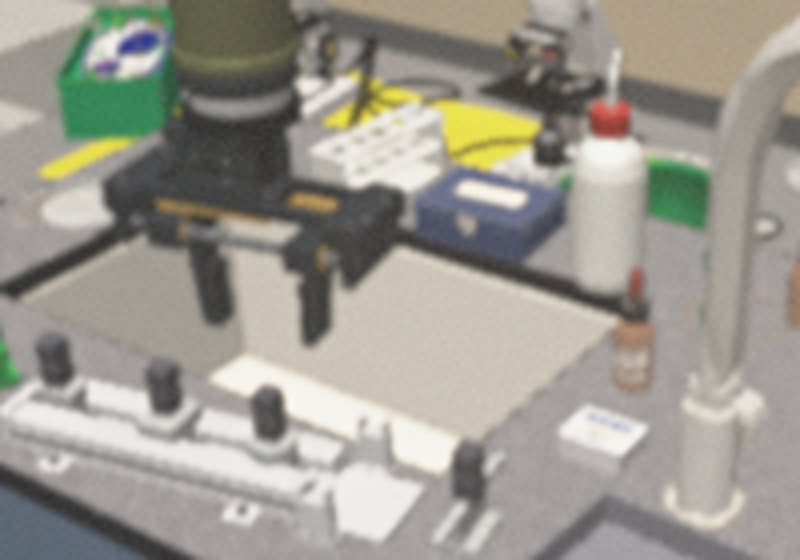

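Call:
carry_out --rows '[[[-0.3, -0.5, 2], [0, 0, 0.4], 0.3], [[-0.35, -0.55, 4.5], [0, 0, 0.4], 0.3], [[-0.35, -0.55, 6.5], [0, 0, 0.4], 0.3], [[-0.35, -0.55, 7.7], [0, 0, 0.4], 0.3], [[-0.35, -0.55, 7.9], [0, 0, 0.4], 0.5], [[-0.35, -0.55, 7.9], [0, 0, 0.4], 0.7], [[-0.35, -0.55, 7.9], [0, 0, 0.4], 1], [[-0.35, -0.55, 7.9], [0, 0, 0.4], 1], [[-0.35, -0.55, 7.9], [0, 0, 0.4], 1], [[-0.35, -0.55, 7.9], [0, 0, 0.4], 1]]' --newtons 35

```text
clock: 7.4
tool_pos: [0.4219, 0.0717, 0.0534]
eef_rot: [0.995, 0.096, 0.0, -0.0]
contact_force: [0.9, 0.7, -0.7]
opening: 0.201
finger_force: 35.0
```

```bash
python3 - <<'E'
from plant import r
from h import *
go(r,[*rail(-.150),.053],RY); p=r.get_state()["tool_pos"][:2]; print((p-C0)@X,(p-C0)@Y)
E
```

```text
t 7.4 pos [0.4219 0.0717 0.0534] yaw 11.0 tilt [ 0.0001 -0.0005] open 0.201 F 35.0 -> shift cm [0.0448 7.003  0.0393] turn z -0.44297583126949824
9.510634191052698e-05 -0.07995541430595599
```

Call:
carry_out --rows '[[[0, 1, 0], [0, 0, -0.4], 1], [[0, 2, 0], [0, 0, -0.4], 1], [[0, 3, 0], [0, 0, -0.4], 1], [[0.05, 4, 0], [0, 0, -0.4], 1], [[0.05, 5, 0], [0, 0, -0.4], 1], [[0.05, 6, 0], [0, 0, -0.4], 1], [[0.05, 6.8, 0], [0, 0, -0.4], 1], [[0.05, 6.8, 0], [0, 0, -0.4], 1], [[0.05, 6.8, -0.5], [0, 0, -0.4], 1]]'

```text
clock: 8.3
tool_pos: [0.4349, 0.005, 0.0581]
eef_rot: [0.995, 0.1, -0.001, 0.0]
contact_force: [-0.3, -0.6, -0.9]
opening: 0.199
finger_force: 35.0
```

```bash
python3 - <<'E'
from plant import r
from h import *
go(r,[.432,-.34,.17],RY)
E
```

```text
t 8.3 pos [0.4349 0.005  0.0581] yaw 11.4 tilt [-0.001 -0.   ] open 0.199 F 35.0 -> shift cm [ -7.1343  33.7549 -11.1787] turn z -0.03134758097514023
```

Call:
carry_out --rows '[[[0, 0, -2], [0, 0, 0], 1], [[0, 0, -5], [0, 0, 0], 1], [[0, 0, -9], [0, 0, 0], 1], [[-0.3, 1.5, -11], [0, 0, 0], 1], [[-1, 5, -11], [0, 0, 0], 1], [[-2, 9.5, -11], [0, 0, 0], 1], [[-3, 14.3, -11], [0, 0, 0], 1], [[-4, 19, -11], [0, 0, 0], 1], [[-5, 23.8, -11], [0, 0, 0], 1], [[-6, 28.5, -11], [0, 0, 0], 1], [[-6.8, 32, -11], [0, 0, 0], 1], [[-7.1, 33.8, -11], [0, 0, 0], 1]]'

```text
clock: 9.5
tool_pos: [0.4308, -0.3444, 0.1677]
eef_rot: [0.995, 0.097, -0.001, 0.001]
contact_force: [0.7, 0.0, -1.7]
opening: 0.204
finger_force: 35.0
```

```bash
python3 - <<'E'
from plant import r
from h import *
go(r,[.432,-.34,.0500],RY)
t=r.snapshot("top"); save("t5.png",crop(t["image"],185,140,455,280,2.9))
E
```

```text
t 9.5 pos [ 0.4308 -0.3444  0.1677] yaw 11.1 tilt [-0.0021  0.0011] open 0.204 F 35.0 -> shift cm [ 0.2275 -0.4239 11.7719] turn z -0.337442998434625
```

View pics/t5.png

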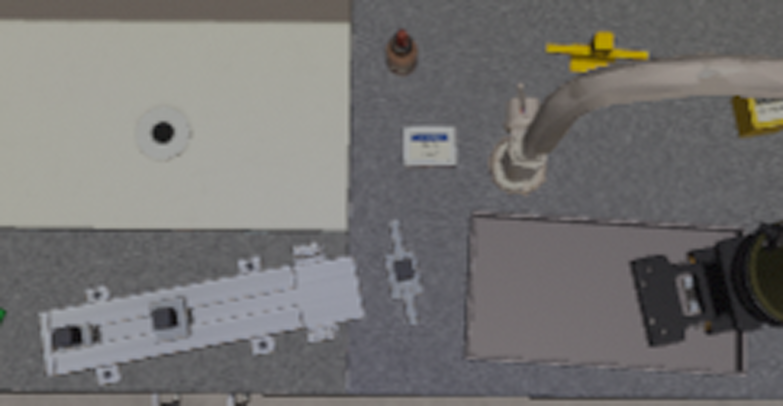

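Call:
carry_out --rows '[[[0.1, 0, 2], [0, 0, 0], 1], [[0.1, -0.2, 5], [0, 0, 0], 1], [[0.1, -0.2, 8.5], [0, 0, 0], 1], [[0.1, -0.2, 10.5], [0, 0, 0], 1], [[0.1, -0.2, 11.3], [0, 0, 0], 1], [[0.1, -0.2, 11.6], [0, 0, 0], 1], [[0.1, -0.2, 11.8], [0, 0, 0], 1], [[0.1, -0.2, 11.8], [0, 0, 0], 1]]'

```text
clock: 10.35
tool_pos: [0.4339, -0.3381, 0.0513]
eef_rot: [0.995, 0.1, 0.001, 0.0]
contact_force: [0.2, 0.7, -0.9]
opening: 0.201
finger_force: 35.0
```

Call:
carry_out --rows '[[[0, 0, 0.1], [0, 0, 0], 1], [[0, 0, 0.2], [0, 0, 0], 1], [[0, 0, 0.25], [0, 0, 0], 1], [[0, 0, 0.25], [0, 0, 0], 1]]'

```text
clock: 10.75
tool_pos: [0.4336, -0.3383, 0.0491]
eef_rot: [0.995, 0.1, 0.0, 0.001]
contact_force: [-1.8, -0.1, 6.6]
opening: 0.201
finger_force: 35.0
```

Call:
carry_out --rows '[[[0, 0, 0.2], [0, 0, 0], 0.6], [[0, 0, 0.2], [0, 0, 0], 0.4], [[0, 0, 0.2], [0, 0, 0], 0.4], [[0, 0, -2], [0, 0, 0], 0.4], [[0, 0, -6], [0, 0, 0], 0.3], [[0, 0, -10], [0, 0, 0], 0.3], [[0.5, -3, -10], [0, 0, 0], 0.3], [[1.1, -8, -10], [0, 0, 0], 0.3], [[1.8, -13, -10], [0, 0, 0], 0.3], [[2.5, -18, -10], [0, 0, 0], 0.3], [[3.2, -23, -10], [0, 0, 0], 0.3], [[4, -28, -10], [0, 0, 0], 0.3]]'

```text
clock: 11.95
tool_pos: [0.4166, -0.0563, 0.1481]
eef_rot: [0.995, 0.1, 0.0, -0.0]
contact_force: [0.5, 0.2, 0.2]
opening: 0.698
finger_force: 0.0
```

Call:
carry_out --rows '[[[0.7, -5, 0], [0, 0, 0], 0.3], [[1.4, -10, 0], [0, 0, 0], 0.3], [[2.1, -15, 0], [0, 0, 0], 0.3], [[2.8, -19, 0], [0, 0, 0], 0.3], [[3, -21, 0], [0, 0, 0], 0.3], [[3, -21, 0], [0, 0, 0], 0.3]]'

```text
clock: 12.55
tool_pos: [0.4046, 0.1581, 0.1483]
eef_rot: [0.995, 0.103, 0.001, -0.002]
contact_force: [-0.1, 0.1, 0.3]
opening: 0.702
finger_force: 0.0
```

```bash
python3 - <<'E'
from look import *
go(r,[*rail(.007),.053],RY)
save("s6.png",crop(s["image"],190,140,430,300,3.3))
E
```

```text
scene [203.3766 190.039 ] [ 9 11 77] [0.3848 0.2529] rail -0.0002658057565702622 0.10503979036120506 at z=.055 [0.3967 0.2695]
scene [230.9067 196.88  ] [ 8 11 75] [0.4031 0.1581] rail -0.0011495575652871982 0.00847894033714137 at z=.055 [0.4154 0.1727]
scene [307.025 219.1  ] [ 7 14 80] [ 0.4366 -0.0858] rail -0.016755278907225734 -0.23720669768240465 at z=.055 [ 0.4496 -0.0762]
scene [333.35 232.9 ] [17 15 60] [ 0.4259 -0.1738] rail -0.04471199009630941 -0.32129057063030164 at z=.055 [ 0.4387 -0.166 ]
top [323.8125 232.625 ] [ 6  7 32] [ 0.4515 -0.0682] rail 0.0013262689189979943 -0.2228490444203335
t 12.7 pos [0.4045 0.153  0.1478] yaw 11.5 tilt [-0.0008  0.0013] open 0.699 F 0.0 -> shift cm [ 0.0841 -0.3858  9.4838] turn z 0.018413686904462878
```

View pics/s6.png

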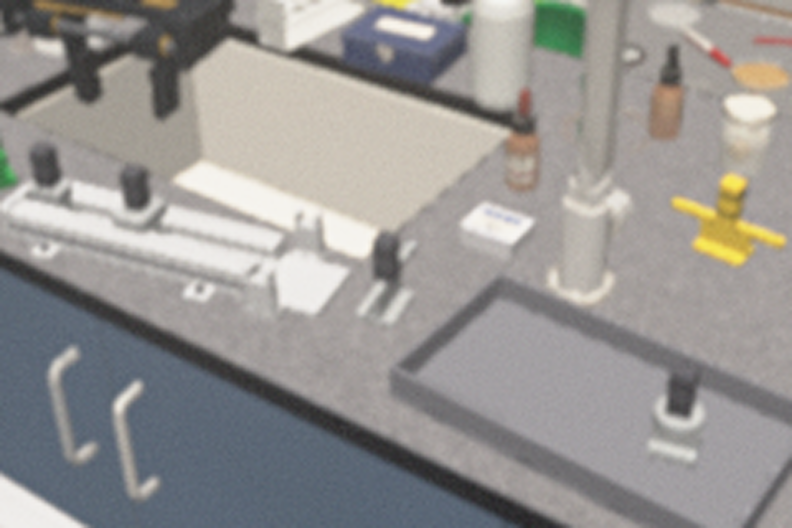

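Call:
carry_out --rows '[[[0.1, -0.4, 2], [0, 0, 0], 0.3], [[0.1, -0.4, 4.5], [0, 0, 0], 0.3], [[0.1, -0.4, 7.5], [0, 0, 0], 0.3], [[0.1, -0.4, 9], [0, 0, 0], 0.3], [[0.1, -0.4, 9.4], [0, 0, 0], 0.3], [[0.1, -0.4, 9.4], [0, 0, 0], 0.5], [[0.1, -0.4, 9.4], [0, 0, 0], 0.7], [[0.1, -0.4, 9.4], [0, 0, 0], 1], [[0.1, -0.4, 9.4], [0, 0, 0], 1], [[0.1, -0.4, 9.4], [0, 0, 0], 1], [[0.1, -0.4, 9.4], [0, 0, 0], 1]]'

```text
clock: 13.75
tool_pos: [0.4051, 0.1581, 0.0542]
eef_rot: [0.995, 0.1, 0.0, -0.0]
contact_force: [-0.3, -1.2, -1.1]
opening: 0.198
finger_force: 34.9
```

```bash
python3 - <<'E'
from plant import r
from h import *
go(r,[*rail(-.150),.053],RY); p=r.get_state()["tool_pos"][:2]; print((p-C0)@X,(p-C0)@Y)
E
```

```text
t 13.8 pos [0.4051 0.1581 0.0542] yaw 11.5 tilt [ 0.0004 -0.0005] open 0.198 F 34.9 -> shift cm [-0.0779 15.8047  0.1129] turn z -0.005690774158447098
0.0007988787049610469 0.00805442522398147
```

Call:
carry_out --rows '[[[0, 1, 0], [0, 0, 0], 1], [[0, 2.5, 0], [0, 0, 0], 1], [[0, 4, 0], [0, 0, 0], 1], [[0, 6, 0], [0, 0, 0], 1], [[0, 8, 0], [0, 0, 0], 1], [[-0.05, 10, 0], [0, 0, 0], 1], [[-0.05, 12, 0], [0, 0, 0], 1], [[-0.05, 14, 0], [0, 0, 0], 1], [[-0.05, 15.2, 0], [0, 0, 0], 1], [[-0.05, 15.6, 0], [0, 0, 0], 1], [[-0.05, 15.6, 0], [0, 0, 0], 1], [[-0.05, 15.6, -0.5], [0, 0, 0], 1]]'

```text
clock: 14.95
tool_pos: [0.4349, 0.0052, 0.0586]
eef_rot: [0.995, 0.1, -0.001, 0.0]
contact_force: [0.2, -0.5, -1.3]
opening: 0.202
finger_force: 34.9
```

```bash
python3 - <<'E'
from plant import r
from h import *
go(r,[.432,-.27,.17],RY)
E
```

```text
t 14.9 pos [0.4349 0.0052 0.0586] yaw 11.5 tilt [-0.0013 -0.0001] open 0.202 F 34.9 -> shift cm [ -5.7895  26.9117 -11.1349] turn z 0.04070985171019004
```

Call:
carry_out --rows '[[[0, 0, -2], [0, 0, 0], 1], [[0, 0, -5], [0, 0, 0], 1], [[0, 0, -9], [0, 0, 0], 1], [[-0.3, 1.5, -11], [0, 0, 0], 1], [[-1, 5, -11], [0, 0, 0], 1], [[-2, 9.5, -11], [0, 0, 0], 1], [[-3, 14.3, -11], [0, 0, 0], 1], [[-4, 19, -11], [0, 0, 0], 1], [[-5, 23.5, -11], [0, 0, 0], 1], [[-5.6, 26, -11], [0, 0, 0], 1], [[-5.8, 26.9, -11], [0, 0, 0], 1], [[-5.8, 26.9, -11], [0, 0, 0], 1]]'

```text
clock: 16.15
tool_pos: [0.4317, -0.2704, 0.1686]
eef_rot: [0.995, 0.099, -0.0, -0.0]
contact_force: [0.4, -0.2, -1.7]
opening: 0.203
finger_force: 34.9
```

```bash
cat > tray.py <<'E'
from plant import r
from h import *
t=r.snapshot("top"); s=r.snapshot("scene")
g=s["image"].astype(int); m=np.zeros(g.shape[:2],np.uint8); m[225:310,300:445]=(g[225:310,300:445].max(2)<60)
n,l,st,c=cv2.connectedComponentsWithStats(m)
for i in range(1,n):
    if 30<st[i,4]<400: print("post?",c[i],st[i,2:],at(s,*c[i],.061)[:2])
E
python3 - <<'E'
from tray import *
go(r,[.432,-.27,.0502],RY)
save("s7.png",crop(s["image"],190,110,430,300,3.3))
E
```

```text
post? [339.3442 292.0867] [ 80  39 369] [ 0.272 -0.285]
t 16.2 pos [ 0.4324 -0.2679  0.169 ] yaw 11.6 tilt [ 0.0001 -0.0013] open 0.199 F 34.9 -> shift cm [-0.0817  0.212  11.8788] turn z 0.1823111072679353
```

View pics/s7.png

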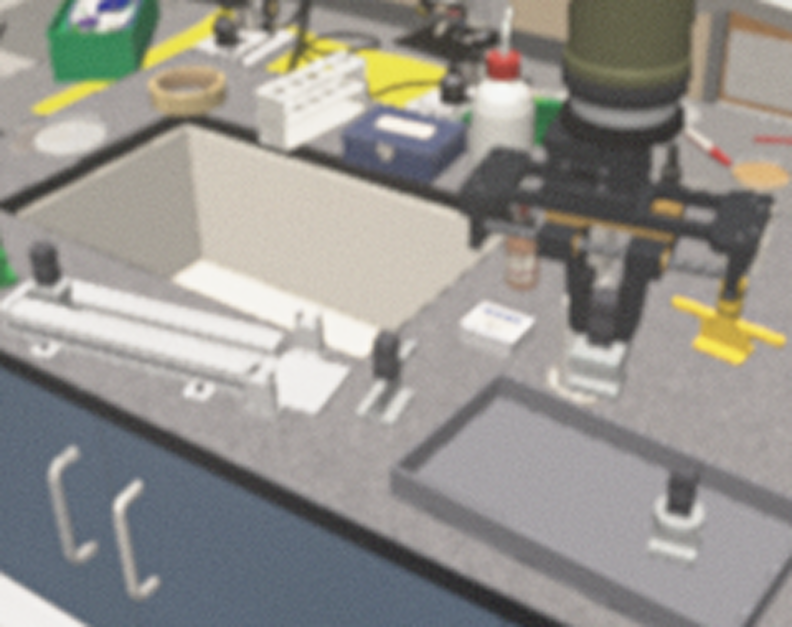

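Call:
carry_out --rows '[[[0, 0.2, 2], [0, 0, 0], 1], [[0, 0.2, 5], [0, 0, 0], 1], [[0, 0.2, 8.5], [0, 0, 0], 1], [[0, 0.2, 10.5], [0, 0, 0], 1], [[0, 0.2, 11.3], [0, 0, 0], 1], [[0, 0.2, 11.6], [0, 0, 0], 1], [[0, 0.2, 11.8], [0, 0, 0], 1], [[0, 0.2, 11.9], [0, 0, 0], 1], [[0, 0.2, 11.95], [0, 0, 0], 1]]'

```text
clock: 17.15
tool_pos: [0.4329, -0.2725, 0.0502]
eef_rot: [0.995, 0.1, 0.001, 0.0]
contact_force: [-0.1, -0.7, -1.9]
opening: 0.199
finger_force: 34.9
```

Call:
carry_out --rows '[[[0, 0, 0.1], [0, 0, 0], 1], [[0, 0, 0.15], [0, 0, 0], 1], [[0, 0, 0.15], [0, 0, 0], 1]]'

```text
clock: 17.45
tool_pos: [0.4329, -0.2724, 0.0499]
eef_rot: [0.995, 0.1, 0.001, 0.001]
contact_force: [-2.5, 1.0, 13.8]
opening: 0.201
finger_force: 34.9
```

Call:
carry_out --rows '[[[0, 0, 0.05], [0, 0, 0], 0.6], [[0, 0, 0.05], [0, 0, 0], 0.4], [[0, 0, 0.05], [0, 0, 0], 0.4], [[0, 0, -2], [0, 0, 0], 0.4], [[0, 0, -6], [0, 0, 0], 0.3], [[0, 0, -10], [0, 0, 0], 0.3], [[0.5, -4, -10], [0, 0, 0], 0.3], [[1, -9, -10], [0, 0, 0], 0.3], [[1.5, -14, -10], [0, 0, 0], 0.3], [[2.1, -19, -10], [0, 0, 0], 0.3], [[2.6, -24, -10], [0, 0, 0], 0.3], [[3.2, -29, -10], [0, 0, 0], 0.3]]'

```text
clock: 18.65
tool_pos: [0.4058, 0.0186, 0.148]
eef_rot: [0.995, 0.099, -0.0, 0.0]
contact_force: [0.1, 0.2, -0.4]
opening: 0.702
finger_force: 0.0
```

Call:
carry_out --rows '[[[0.5, -5, 0], [0, 0, 0], 0.3], [[1.1, -10, 0], [0, 0, 0], 0.3], [[1.6, -15, 0], [0, 0, 0], 0.3], [[2.2, -20, 0], [0, 0, 0], 0.3], [[2.4, -22.5, 0], [0, 0, 0], 0.3], [[2.5, -23.5, 0], [0, 0, 0], 0.3], [[2.5, -23.5, 0], [0, 0, 0], 0.3]]'

```text
clock: 19.35
tool_pos: [0.3839, 0.2528, 0.1479]
eef_rot: [0.995, 0.101, -0.0, 0.0]
contact_force: [0.1, -0.5, -0.1]
opening: 0.703
finger_force: 0.0
```

```bash
python3 - <<'E'
from look import *
go(r,[*rail(.104),.053],RY)
save("s8.png",crop(s["image"],175,140,445,320,2.9))
E
```

```text
scene [203.4156 190.    ] [ 9 11 77] [0.385 0.253] rail -4.380457769161822e-05 0.10506766762245606 at z=.055 [0.3969 0.2696]
scene [306.9383 219.037 ] [ 8 14 81] [ 0.4367 -0.0855] rail -0.016588133232666048 -0.23688368793679349 at z=.055 [ 0.4497 -0.0758]
scene [333.3103 232.7586] [17 15 58] [ 0.4263 -0.1734] rail -0.0442248432743113 -0.32100188182248707 at z=.055 [ 0.4392 -0.1656]
top [323.8182 232.6667] [ 6  7 33] [ 0.4514 -0.0682] rail 0.0012090163212560498 -0.2228423746654803
t 19.4 pos [0.3842 0.2497 0.1477] yaw 11.3 tilt [-0.0014  0.0025] open 0.698 F 0.0 -> shift cm [ 0.1571 -0.2257  9.4664] turn z -0.13269857006933172
```

View pics/s8.png

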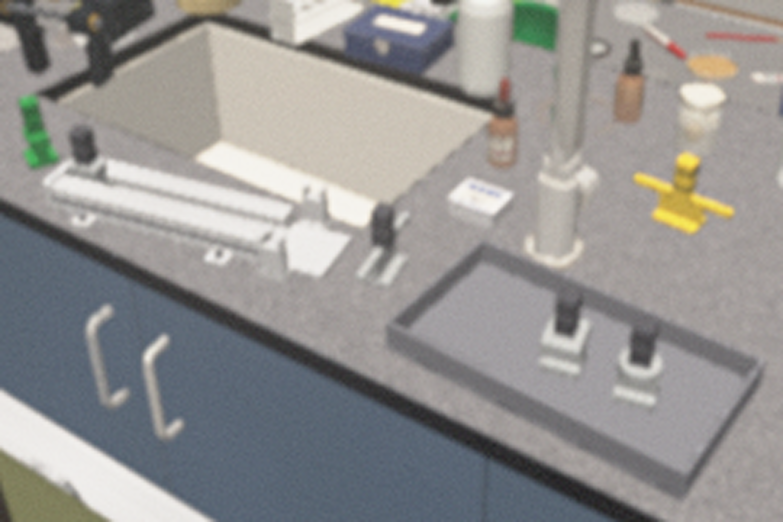

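Both stops stand in the tray (565,330) and (640,360); one grey slim stop is left in the slot at (83,145), the green look-alike stays at (38,130).

Call:
carry_out --rows '[[[0.1, -0.2, 2], [0, 0, 0], 0.3], [[0.1, -0.2, 4.5], [0, 0, 0], 0.3], [[0.1, -0.2, 7.5], [0, 0, 0], 0.3], [[0.1, -0.2, 9], [0, 0, 0], 0.3], [[0.1, -0.2, 9.4], [0, 0, 0], 0.3], [[0.1, -0.2, 9.4], [0, 0, 0], 0.5], [[0.1, -0.2, 9.4], [0, 0, 0], 0.7], [[0.1, -0.2, 9.4], [0, 0, 0], 1], [[0.1, -0.2, 9.4], [0, 0, 0], 1], [[0.1, -0.2, 9.4], [0, 0, 0], 1], [[0.1, -0.2, 9.4], [0, 0, 0], 1]]'

```text
clock: 20.55
tool_pos: [0.3848, 0.2546, 0.0542]
eef_rot: [0.995, 0.1, 0.0, -0.0]
contact_force: [1.2, 0.5, -1.2]
opening: 0.203
finger_force: 34.6
```

```bash
python3 - <<'E'
from plant import r
from h import *
go(r,[*rail(-.150),.053],RY); p=r.get_state()["tool_pos"][:2]; print((p-C0)@X,(p-C0)@Y)
E
```

```text
t 20.6 pos [0.3848 0.2546 0.0542] yaw 11.5 tilt [ 0.0004 -0.0006] open 0.203 F 34.6 -> shift cm [-0.0102 25.6704  0.1059] turn z 0.002447959361823848
9.821956733445034e-05 0.10670538968322146
```

Call:
carry_out --rows '[[[0, 1, 0], [0, 0, 0], 1], [[0, 2.5, 0], [0, 0, 0], 1], [[0, 4, 0], [0, 0, 0], 1], [[0, 6, 0], [0, 0, 0], 1], [[0, 8, 0], [0, 0, 0], 1], [[0, 10, 0], [0, 0, 0], 1], [[0, 12, 0], [0, 0, 0], 1], [[0, 14, 0], [0, 0, 0], 1], [[0, 16, 0], [0, 0, 0], 1], [[0, 17, 0], [0, 0, 0], 1]]'

```text
clock: 21.55
tool_pos: [0.418, 0.0841, 0.0541]
eef_rot: [0.995, 0.098, -0.001, 0.001]
contact_force: [-3.5, 5.5, 10.4]
opening: 0.204
finger_force: 34.8
```

```bash
python3 - <<'E'
from plant import r
from h import *
go(r,[*rail(-.148),.0542],RY)
E
```

```text
t 21.6 pos [0.418  0.0841 0.0541] yaw 11.2 tilt [-0.0019  0.0019] open 0.204 F 34.8 -> shift cm [0.1581 8.1039 0.005 ] turn z -0.2230693982571239
```

Call:
carry_out --rows '[[[0, 0.5, -0.05], [0, 0, 0], 1], [[0.05, 1.5, -0.05], [0, 0, 0], 1], [[0.1, 3, -0.05], [0, 0, 0], 1], [[0.1, 4.5, -0.05], [0, 0, 0], 1], [[0.1, 6, -0.05], [0, 0, 0], 1], [[0.1, 7.3, -0.05], [0, 0, 0], 1], [[0.1, 8, -0.05], [0, 0, 0], 1], [[0.1, 8, -0.05], [0, 0, 0], 1], [[0.1, 8, -0.6], [0, 0, 0], 1], [[0.1, 8, -0.6], [0, 0, 0], 1]]'

```text
clock: 22.55
tool_pos: [0.4354, 0.0103, 0.0603]
eef_rot: [0.995, 0.1, 0.0, -0.0]
contact_force: [0.1, 0.9, -1.4]
opening: 0.202
finger_force: 34.6
```

```bash
python3 - <<'E'
from plant import r
from h import *
go(r,[.432,-.20,.17],RY)
E
```

```text
t 22.6 pos [0.4354 0.0103 0.0603] yaw 11.5 tilt [ 0.0002 -0.0009] open 0.202 F 34.6 -> shift cm [ -4.5247  20.533  -10.994 ] turn z 0.05112588018656261
```

Call:
carry_out --rows '[[[0, 0.4, -2], [0, 0, 0], 1], [[0, 0.4, -5], [0, 0, 0], 1], [[0, 0.4, -9], [0, 0, 0], 1], [[-0.3, 1.5, -11], [0, 0, 0], 1], [[-1, 5, -11], [0, 0, 0], 1], [[-2, 9.5, -11], [0, 0, 0], 1], [[-3, 14.3, -11], [0, 0, 0], 1], [[-4, 18.5, -11], [0, 0, 0], 1], [[-4.5, 20.5, -11], [0, 0, 0], 1], [[-4.5, 20.5, -11], [0, 0, 0], 1]]'

```text
clock: 23.55
tool_pos: [0.4309, -0.2037, 0.1692]
eef_rot: [0.995, 0.097, -0.001, 0.001]
contact_force: [-0.2, 0.2, -1.3]
opening: 0.204
finger_force: 34.6
```

```bash
python3 - <<'E'
from tray import *
go(r,[.432,-.20,.0502],RY)
save("s9.png",crop(s["image"],190,110,430,300,3.3))
E
```

```text
post? [339.1604 291.9947] [ 80  39 374] [ 0.2721 -0.2845]
t 23.6 pos [ 0.4319 -0.1993  0.1698] yaw 11.5 tilt [-0.0002 -0.0011] open 0.205 F 34.6 -> shift cm [-0.002   0.0795 11.9549] turn z 0.02756565520801857
```

View pics/s9.png

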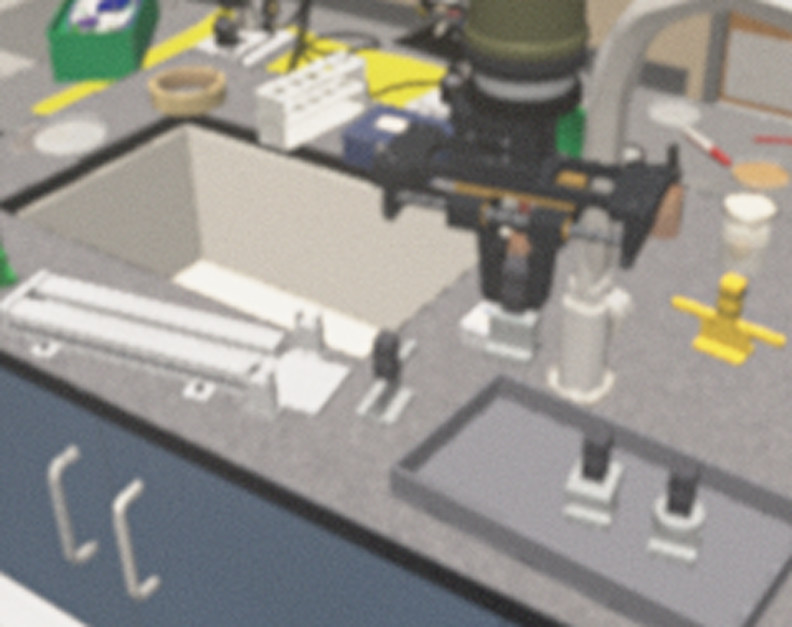

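Call:
carry_out --rows '[[[0, 0.1, 2], [0, 0, 0], 1], [[0, 0.1, 5], [0, 0, 0], 1], [[0, 0.1, 8.5], [0, 0, 0], 1], [[0, 0.1, 10.5], [0, 0, 0], 1], [[0, 0.1, 11.3], [0, 0, 0], 1], [[0, 0.1, 11.6], [0, 0, 0], 1], [[0, 0.1, 11.8], [0, 0, 0], 1], [[0, 0.1, 11.9], [0, 0, 0], 1], [[0, 0.1, 11.9], [0, 0, 0], 1]]'

```text
clock: 24.55
tool_pos: [0.4326, -0.2015, 0.0517]
eef_rot: [0.995, 0.1, 0.001, 0.0]
contact_force: [-0.5, 0.4, -1.4]
opening: 0.2
finger_force: 34.6
```

Call:
carry_out --rows '[[[0, 0, 0.1], [0, 0, 0], 1], [[0, 0, 0.2], [0, 0, 0], 1], [[0, 0, 0.25], [0, 0, 0], 1], [[0, 0, 0.25], [0, 0, 0], 1]]'

```text
clock: 24.95
tool_pos: [0.4325, -0.2011, 0.0498]
eef_rot: [0.995, 0.1, 0.001, 0.0]
contact_force: [-1.7, 1.9, 12.1]
opening: 0.202
finger_force: 34.8
```

Call:
carry_out --rows '[[[0, 0, 0.15], [0, 0, 0], 0.6], [[0, 0, 0.15], [0, 0, 0], 0.4], [[0, 0, 0.15], [0, 0, 0], 0.4], [[0, 0, -2], [0, 0, 0], 0.4], [[0, 0, -6], [0, 0, 0], 0.4], [[0, 0, -9], [0, 0, 0], 0.4], [[1.5, -4, -9], [0, 0, 0], 0.4], [[3.3, -8.5, -9], [0, 0, 0], 0.4], [[4.5, -11.8, -9], [0, 0, 0], 0.4], [[4.7, -12.4, -9], [0, 0, 0], 0.4], [[4.7, -12.4, -9], [0, 0, 0], 0.4]]'

```text
clock: 26.05
tool_pos: [0.4537, -0.0694, 0.1385]
eef_rot: [0.995, 0.101, -0.0, -0.0]
contact_force: [-0.9, -0.5, -0.1]
opening: 0.605
finger_force: 0.0
```

```bash
python3 - <<'E'
from tray import *
go(r,[.4544,-.0700,.0432],RY)
save("s10.png",crop(s["image"],175,110,445,320,2.8))
E
```

```text
post? [339.4301 292.1129] [ 80  39 372] [ 0.2721 -0.2851]
t 26.1 pos [ 0.4531 -0.072   0.1382] yaw 11.4 tilt [-0.0018  0.0012] open 0.601 F 0.0 -> shift cm [ 0.1877 -0.1856  9.5037] turn z -0.10077451693477002
```

View pics/s10.png

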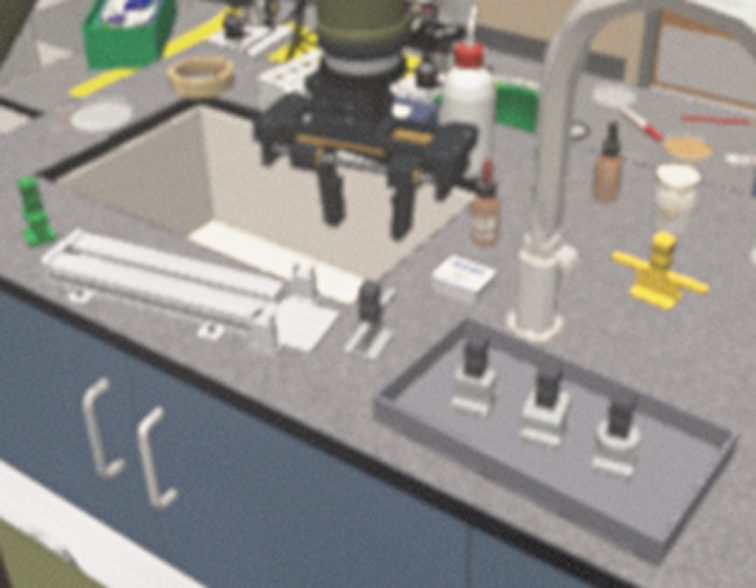

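Call:
carry_out --rows '[[[0.1, -0.1, 2], [0, 0, 0], 0.4], [[0.15, -0.15, 5], [0, 0, 0], 0.4], [[0.15, -0.15, 8], [0, 0, 0], 0.4], [[0.15, -0.15, 9.2], [0, 0, 0], 0.4], [[0.15, -0.15, 9.5], [0, 0, 0], 0.5], [[0.15, -0.15, 9.5], [0, 0, 0], 0.7], [[0.15, -0.15, 9.5], [0, 0, 0], 1], [[0.15, -0.15, 9.5], [0, 0, 0], 1], [[0.15, -0.15, 9.5], [0, 0, 0], 1], [[0.15, -0.15, 9.5], [0, 0, 0], 1]]'

```text
clock: 27.15
tool_pos: [0.4552, -0.0691, 0.0441]
eef_rot: [0.995, 0.1, 0.0, 0.0]
contact_force: [-0.6, -0.7, 5.2]
opening: 0.206
finger_force: 35.0
```

```bash
python3 - <<'E'
from plant import r
from h import *
go(r,[.4333,.0184,.13],RY)
E
```

```text
t 27.1 pos [ 0.4552 -0.0691  0.0441] yaw 11.4 tilt [0.0008 0.0007] open 0.206 F 35.0 -> shift cm [-0.4033 -9.0025 -8.5917] turn z -0.036490929437608344
```

Call:
carry_out --rows '[[[0, 0, -1], [0, 0, 0], 1], [[0, 0, -3], [0, 0, 0], 1], [[0, 0, -6], [0, 0, 0], 1], [[0, 0, -8.6], [0, 0, 0], 1], [[-0.1, -2, -8.6], [0, 0, 0], 1], [[-0.2, -5, -8.6], [0, 0, 0], 1], [[-0.3, -8, -8.6], [0, 0, 0], 1], [[-0.35, -9, -8.6], [0, 0, 0], 1], [[-0.35, -9, -8.6], [0, 0, 0], 1], [[-0.35, -9, -8.6], [0, 0, 0], 1]]'

```text
clock: 28.15
tool_pos: [0.4335, 0.0175, 0.1294]
eef_rot: [0.995, 0.099, -0.0, 0.001]
contact_force: [0.3, -0.9, -0.6]
opening: 0.199
finger_force: 35.0
```

```bash
python3 - <<'E'
from plant import r
from h import *
go(r,[.4337,.0184,.075],RY)
E
```

```text
t 28.1 pos [0.4335 0.0175 0.1294] yaw 11.4 tilt [-0.0011  0.0015] open 0.199 F 35.0 -> shift cm [ 0.0461 -0.0946  5.4399] turn z -0.060727811140219856
```

Call:
carry_out --rows '[[[0, 0, 1.5], [0, 0, 0], 1], [[0, 0, 3.5], [0, 0, 0], 1], [[0, 0, 4.9], [0, 0, 0], 1], [[0, 0, 5.4], [0, 0, 0], 1], [[0, 0, 5.4], [0, 0, 0], 1], [[0, 0, 5.4], [0, 0, 0], 1]]'

```text
clock: 28.75
tool_pos: [0.4338, 0.0182, 0.0758]
eef_rot: [0.995, 0.099, 0.0, 0.0]
contact_force: [0.6, -0.6, -0.3]
opening: 0.195
finger_force: 35.0
```

```bash
python3 - <<'E'
from plant import r
from h import *
go(r,[.4337,.0184,.057],RY)
s=r.snapshot("scene");save("s11.png",crop(s["image"],235,150,335,240,6))
E
```

```text
t 28.8 pos [0.4338 0.0182 0.0758] yaw 11.4 tilt [0.     0.0005] open 0.195 F 35.0 -> shift cm [-0.0007 -0.0254  1.8785] turn z -0.06432036875666647
```

View pics/s11.png

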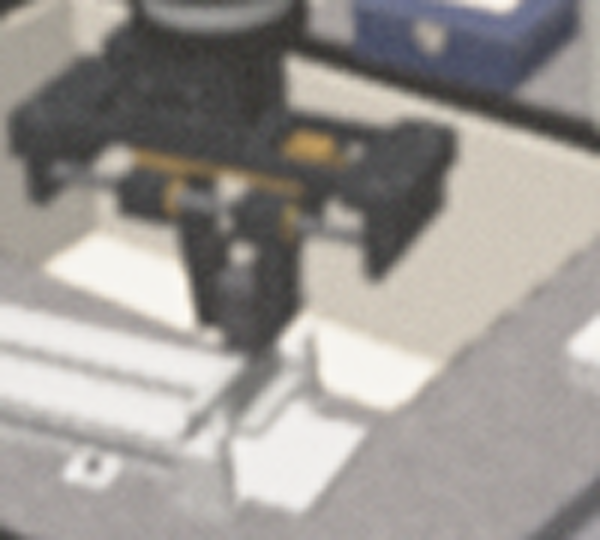

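The gate hangs straight just above the hooks (bar end near hook at (210,420)). Lower in small steps.

Call:
carry_out --rows '[[[0, 0, 0.4], [0, 0, 0], 1], [[0, 0, 0.8], [0, 0, 0], 1], [[0, 0, 1.2], [0, 0, 0], 1], [[0, 0, 1.6], [0, 0, 0], 1], [[0, 0, 1.8], [0, 0, 0], 1], [[0, 0, 1.9], [0, 0, 0], 1], [[0, 0, 1.9], [0, 0, 0], 1]]'

```text
clock: 29.5
tool_pos: [0.4334, 0.0189, 0.0564]
eef_rot: [0.995, 0.1, -0.0, 0.0]
contact_force: [0.2, 0.6, -1.8]
opening: 0.2
finger_force: 35.0
```

Call:
carry_out --rows '[[[0, 0, 0.1], [0, 0, 0], 1], [[0, 0, 0.1], [0, 0, 0], 1], [[0, 0, 0.1], [0, 0, 0], 1]]'

```text
clock: 29.8
tool_pos: [0.4334, 0.0188, 0.056]
eef_rot: [0.995, 0.1, 0.0, 0.0]
contact_force: [-0.4, -0.5, 5.3]
opening: 0.198
finger_force: 35.0
```

Seated (contact at 0.056). Release and withdraw.

Call:
carry_out --rows '[[[0, 0, 0], [0, 0, 0], 0.7], [[0, 0, 0], [0, 0, 0], 0.5], [[0, 0, 0], [0, 0, 0], 0.4], [[0, 0, 0], [0, 0, 0], 0.4], [[0, 0, -2], [0, 0, 0], 0.4], [[0, 0, -5], [0, 0, 0], 0.4], [[0, 0, -10], [0, 0, 0], 0.4], [[0, 0, -13], [0, 0, 0], 0.4], [[0, -5, -13], [0, 0, 0], 0.4], [[0, -10, -13], [0, 0, 0], 0.4], [[0, -12, -13], [0, 0, 0], 0.4], [[0, -12, -13], [0, 0, 0], 0.4]]'

```text
clock: 31.0
tool_pos: [0.4092, 0.14, 0.186]
eef_rot: [0.995, 0.103, 0.0, -0.001]
contact_force: [-0.1, 0.1, -0.0]
opening: 0.601
finger_force: 0.0
```

```bash
python3 - <<'E'
from look import *
go(r,[.4,.1,.2],RY)
a=crop(s["image"],190,165,440,300,3); b=crop(t["image"],280,200,450,275,3)
save("s12.png",np.vstack([a,cv2.copyMakeBorder(b,0,0,0,a.shape[1]-b.shape[1],cv2.BORDER_CONSTANT)])[:600])
E
```

```text
scene [276.2625 208.8875] [ 8 13 80] [0.4283 0.0112] rail -0.005613616508936735 -0.14047449045702629 at z=.055 [0.4412 0.0228]
scene [333.5    232.7167] [17 14 60] [ 0.4267 -0.1737] rail -0.04389191375715819 -0.3213801467128579 at z=.055 [ 0.4396 -0.1659]
scene [344.9219 235.4375] [ 9 10 64] [ 0.4332 -0.2028] rail -0.04331929516445869 -0.3511862771413758 at z=.055 [ 0.4462 -0.1956]
top [292.9429 239.7143] [ 7  7 35] [0.4309 0.0179] rail -0.0017430131635623389 -0.13441330809565302
t 31.1 pos [0.4094 0.1357 0.1853] yaw 11.5 tilt [-0.0013  0.0013] open 0.597 F 0.0 -> shift cm [-1.6326  3.3139 -1.4627] turn z 0.019192783112925937
```

View pics/s12.png

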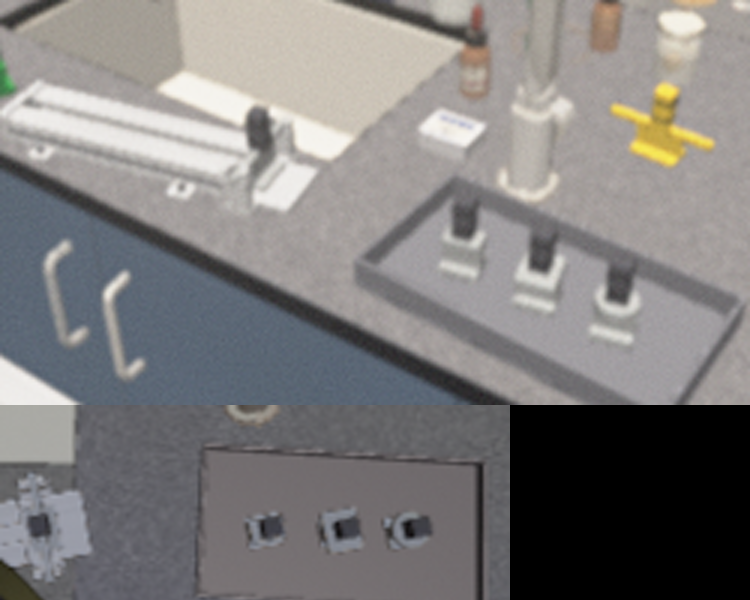

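The gate is back in its hooks (scene pixel 276,209, was 276,209). The slot is empty and three stops stand well inside the tray.

```bash
python3 -c "
from plant import r
print(r.finish_job())"
```

```text
the job is handed in; nothing more can be done
None
```

The job is handed in: all three stops that were in the slot are standing on the tray floor, the gate is hanging in its two hooks again, and the cartons and bottle were not touched.

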